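Pack the compression rig and hold it under spring load

TASK

Stand steel spacers side by side on the floor of the rig's trough, between the sprung plunger and the fixed end block, as many as it takes for the sled to close the gap; any spare ones stay standing on the table. Then slide the sled by its post towards the end block until the plunger bears on the stack and is pressed roughly halfway in (not bottomed), and finish while holding the sled there, touching no spacer. Leave the other things on the bench where they are.

Things in the scene. Friction and masses are not known exactly. Their poses are not given: they have to be found in the camera images.
- rig: aluminium rig fixed to the bench: base 220 x 74 x 10 mm, x -125 to +95 mm. Origin on the bench surface, on the centre line; x: the way the sled is pushed, towards the end block; z up. The base's top, 10 mm up, is the trough's floor; trough walls 8 mm high, x -13 to +95, inner faces at y +-20.5 mm; spacers stand between them, their x along the rig's x. Carries sled and plunger
- anvil: fixed dark steel end block in the trough, 20 (x) x 38 x 26 mm, at a different place along the rig each time. Origin: middle of the bottom edge of its face towards the plunger (10 mm above the bench); x as the rig's x, into the block. The empty gap from this face to the plunger's is 52 to 91 mm
- sled (a joint): slide of the grey sled along the rig's x, m: 0 fully back, 0.038 at its end stop towards the end block; starts at 0 to 0.003. Friction about 1.5 N: stays where left unless pushed. With too few spacers it runs to its stop and the plunger is not pressed enough. The plunger rides on it
- plunger (a joint): how far the sprung plunger is pressed back into the sled, m: 0 relaxed, 0.016 bottomed. Spring 2 N to start, 7.7 N at 0.008, 13 N bottomed; on release it pushes the sled back
- plunger_face (a point): centre of the flat front face (34 wide, 14 mm high) of the steel plunger that sticks out of the sled towards the end block, 20 mm above the bench; 48 mm ahead of the post's axis along rig x when relaxed; axes as the rig's
- sled_post (a point): point on the axis of the sled's upright steel post, 70 mm above the bench (the post's top): the post is 14 (rig x) x 18 (rig y) mm and rises from the sled's top at 32 mm to 70 mm above the bench. The sled body is 44 (x) x 46 mm, centred on the post
- spacer0: one of four identical loose steel spacers, all upright on the table at the start: a foot block 20 (its x, the thickness that fills the gap) x 36 (its y) x 16 mm high, with a square-edged grip stem 12 (x) x 14 (y) mm rising from the middle of the block to 52 mm above the underside; 0.10 to 0.17 kg. Origin: centre of the underside; z up. The two ends of x are alike
- spacer1: one of four identical loose steel spacers, all upright on the table at the start: a foot block 20 (its x, the thickness that fills the gap) x 36 (its y) x 16 mm high, with a square-edged grip stem 12 (x) x 14 (y) mm rising from the middle of the block to 52 mm above the underside; 0.10 to 0.17 kg. Origin: centre of the underside; z up. The two ends of x are alike
- spacer2: one of four identical loose steel spacers, all upright on the table at the start: a foot block 20 (its x, the thickness that fills the gap) x 36 (its y) x 16 mm high, with a square-edged grip stem 12 (x) x 14 (y) mm rising from the middle of the block to 52 mm above the underside; 0.10 to 0.17 kg. Origin: centre of the underside; z up. The two ends of x are alike
- spacer3: one of four identical loose steel spacers, all upright on the table at the start: a foot block 20 (its x, the thickness that fills the gap) x 36 (its y) x 16 mm high, with a square-edged grip stem 12 (x) x 14 (y) mm rising from the middle of the block to 52 mm above the underside; 0.10 to 0.17 kg. Origin: centre of the underside; z up. The two ends of x are alike
- spool: bystander, leave alone: upright black thread spool, 34 mm wide, 50 mm tall
- hook_mass: bystander, leave alone: round steel mass 32 mm wide with a wire hook, 48 mm tall
- scissors: bystander, leave alone: scissors with looped handles, 160 mm, lying flat; origin near the pivot
- newton_meter: bystander, leave alone: clear newton meter lying flat, 140 mm long plus hook, 24 mm wide
- washer_box: bystander, leave alone: open blue plastic box of washers, 90 x 120 mm, its lid standing open to about 105 mm
- pen: bystander, leave alone: blue pen, 120 mm, lying flat
Not all that is in view belongs to the job. What is shaped like the rig but yellow is not meant.

How it is judged:
At the end, for the whole second after the job is handed in: Plunger pressed 4 to 14 mm and still; a spacer bears on the end block with over 2 N; the fingers push on the sled (over 1 N) and touch no spacer; every spacer stands upright, on the trough floor between plunger and end block (6 mm of the centre line) or on the table (value of joint plunger between 0.004 and 0.014 m and velocity of joint plunger between -0.01 and 0.01 m/s and contact force between any of spacer0, spacer1, spacer2, spacer3 and anvil above 2 N and contact force between the fingers and rig above 1 N and contact force between each of the arm, the fingers and spacer0 below 0.5 N and contact force between each of the arm, the fingers and spacer1 below 0.5 N and contact force between each of the arm, the fingers and spacer2 below 0.5 N and contact force between each of the arm, the fingers and spacer3 below 0.5 N and ((z of spacer0 in the frame of rig between 0.007 and 0.0135 m and y of spacer0 in the frame of rig between -0.006 and 0.006 m and x of spacer0 in the frame of plunger_face above 0.005 m and x of spacer0 in the frame of anvil below -0.005 m and angle between spacer0's own z axis and vertical below 0.12 rad) or (height (world z) of spacer0 below 0.004 m and angle between spacer0's own z axis and vertical below 0.12 rad)) and ((z of spacer1 in the frame of rig between 0.007 and 0.0135 m and y of spacer1 in the frame of rig between -0.006 and 0.006 m and x of spacer1 in the frame of plunger_face above 0.005 m and x of spacer1 in the frame of anvil below -0.005 m and angle between spacer1's own z axis and vertical below 0.12 rad) or (height (world z) of spacer1 below 0.004 m and angle between spacer1's own z axis and vertical below 0.12 rad)) and ((z of spacer2 in the frame of rig between 0.007 and 0.0135 m and y of spacer2 in the frame of rig between -0.006 and 0.006 m and x of spacer2 in the frame of plunger_face above 0.005 m and x of spacer2 in the frame of anvil below -0.005 m and angle between spacer2's own z axis and vertical below 0.12 rad) or (height (world z) of spacer2 below 0.004 m and angle between spacer2's own z axis and vertical below 0.12 rad)) and ((z of spacer3 in the frame of rig between 0.007 and 0.0135 m and y of spacer3 in the frame of rig between -0.006 and 0.006 m and x of spacer3 in the frame of plunger_face above 0.005 m and x of spacer3 in the frame of anvil below -0.005 m and angle between spacer3's own z axis and vertical below 0.12 rad) or (height (world z) of spacer3 below 0.004 m and angle between spacer3's own z axis and vertical below 0.12 rad))); the arm keeps its last pose, push and grip.
It fails at once if a bystander is moved by more than 30 mm (distance of any of spool, hook_mass, scissors, newton_meter, washer_box, pen from where it was at the start of the episode above 0.03 m).
It also fails if it takes over 72 s, if anything falls off the work surface, if the arm or the gripper's body presses on something with over 40 N, if the wrist force passes 120 N, or if a joint passes its speed limit or range.

ROBOT

A 7-joint arm with a two-finger parallel gripper is mounted at the origin on the work surface. World frame = base frame: x ahead of the robot, y to its left, z up, the work surface at z = 0. Lengths are in m, angles in rad, forces in N, time in s.
With the tool pointing down it reaches from about 0.425 to 0.925 m from the base axis. Payload 6.8 kg.
Tool frame: the origin (TCP) lies between the finger pads; the fingertips stand 17 mm ahead of it and the grasp point (between the pads) lies 2 mm behind it; z points along the fingers, x is the direction in which the jaws open and shut, and the axes are right-handed (so a half turn about z gives the same grasp; the last joint's range is limited). The gripper opens to 85 mm and grips with 20 to 120 N. Pads are 22 mm wide; open, the fingers measure 114 mm over their backs; the gripper's body (76 mm by 85 mm) begins 54 mm behind the grasp point. The pads swing forward as they close: fully open they stand 13 mm farther back than shut.
Start: joints at [1.059, 0.477, 0.022, 1.555, -0.011, 1.109, -0.083], TCP at [0.265, -0.621, 0.248] pointing down, gripper open.
Joint ranges: [-2.96, 2.96], [-0.34, 2.1], [-1.41, 1.46], [0.24, 2.44], [-1.37, 4.51], [0.17, 1.92], [-2.96, 2.96]. Speed limits (rad/s): [2.39, 2.39, 3.14, 3.14, 3.14, 3.14, 3.14].

INTERFACE

Orientations are given as a unit quaternion [w, x, y, z].
In Python, from station import readout, read_camera, get_calibration, bot, models gives the robot as it stands.
- The arm moves only by the tool carry_out, never from a script. Its argument "deltas" is a list of rows, each a list of 2 entries, a list of its own where there are three numbers: the shift along the tool's x, y, z in cm, then the turn about the tool's z in degrees. A call has 1 to 10 rows; each row is the pose to reach, as a shift and turn from the pose measured when the call began, along the tool's axes at that moment; what a row does not reach only later rows make up. A row lasts 1/8 s, in which the tool goes at most 62.5 mm and 10.7 degrees, less where a joint would pass 70% of its speed; a pose out of reach is approached as far as the arm can. A call with a gripper value outside its range is refused whole. "hand" is the opening, from 0 (shut) to 1 (fully open), set as the call begins (left out, the last holds). The fingers move at their own pace and stop on an object; "newtons" is the grip in N (left out, the last holds). Time passes only in rows, so rows that repeat a pose let the fingers close. It gives the time, the measured TCP pose, the force and the opening at its end, in the units of the state.
- readout.get_obs(): the state, without advancing time (a new reading comes with each control period).
- read_camera(name): name is "scene" or "top" or "wrist"; returns the picture (384x512x3 uint8, red, green, blue); there is no depth.
- get_calibration(name): a dict with "fov_y" (degrees; the focal length in pixels is half the picture's height over the tangent of half this angle, whatever the lens; pixels are square), "cx", "cy" (the principal point, pixels), "world_from_camera" (4x4, takes a point from camera to world coordinates). Camera axes: x right, y down, z forward; pixel columns grow to the right and rows downward; lengths in m; the calibration is good to about 2 mm. A picture is of the moment at which its call begins: read the wrist's pose just before it. get_calibration takes no time and is no camera call; for the wrist camera it gives the pose at the moment of the call.
- bot.hand_in(): hands the job in, once; it reports no verdict.
Trained networks look in the newest picture that a camera, given by its name, has taken for a name from the list of things; names that differ only in an ending like _2 or _b are one class to them, and where a whole thing is asked for, a point or a joint stands for the part that bears it (a point fixed in the world has none). Each returns a list of dicts, best first, with "score" (0 to 1); they miss things now and then, are a little off and sometimes report something else, mostly with a low value. They report only what shows in the picture. A call takes as long as a camera call. They do not tell look-alikes from the thing itself.
- models.spot_in(query, camera): "centre" ([row, column] in pixels, amid what is visible of it).
The state is a dict: "t": time; "q": joint angles; "joint_vel": joint speeds; "joint_torque": joint torques, N m; "eef_pos": TCP position; "tool_rot": TCP orientation; "contact_force": force on the tool from outside, world axes, zero at the start; "torque": the same for the moment, N m; "gripper_width": opening from 0.0 (shut) to 1.0 (fully open).
Only numpy, scipy, OpenCV 4.12 (cv2) and the standard library are available. Lean on these libraries where they do the work, as an engineer would, in place of code of your own. Each camera call takes 0.05 s, during which the arm holds its last target. There are 200 camera calls.

## Working session

There is one attempt and no reset: what is moved stays moved. The work goes in short steps, Python scripts to look and compute and a tool call to move; the robot and the scene stay as the last step left them, time stands still between calls to the robot, and variables do not carry over. Pictures are saved under pics/ and viewed, about 8 in all and at most 12, crops included, and the job is handed in when it is done.

Besides the shell and the picture viewer there is one more tool, called as name([rows], argument=value, ...), one row to a line, values as JSON. carry_out: Moves the arm, as the interface text tells. Its arguments: {"type":"object","properties":{"deltas":{"type":"array"},"hand":{"type":"number"},"newtons":{"type":"number"}},"required":["deltas"]}

```bash
mkdir -p pics; ls; python3 - <<'E'
from station import *
import cv2,numpy as np
for c in ["scene","top"]:
    im=read_camera(c); cv2.imwrite(f"pics/{c}0.png",im[:,:,::-1])
    k=get_calibration(c); print(c,k["fov_y"],k["cx"],k["cy"],np.round(k["world_from_camera"],3).tolist(), [x for x in k])
    for n in ["rig","anvil","sled_post","plunger_face","spacer0"]:
        print(n,[(round(d["score"],2),np.round(d["centre"]).tolist()) for d in models.spot_in(n,c)][:7])
o=readout.get_obs();print({k:np.round(v,3).tolist() for k,v in o.items()})
E
```

```text
pics
scene 44.554804888684366 257.52151840343805 185.52574922520841 [[-0.033, 0.66, -0.75, 1.396], [0.999, 0.033, -0.015, 0.01], [0.015, -0.75, -0.661, 0.865], [0.0, 0.0, 0.0, 1.0]] ['fov_y', 'cx', 'cy', 'world_from_camera']
rig [(0.86, [149.0, 368.0]), (0.56, [202.0, 202.0])]
anvil [(0.56, [215.0, 336.0]), (0.48, [207.0, 224.0]), (0.33, [204.0, 198.0])]
sled_post [(0.97, [193.0, 189.0]), (0.71, [144.0, 356.0])]
plunger_face [(0.59, [197.0, 199.0])]
spacer0 [(0.66, [187.0, 322.0]), (0.6, [223.0, 373.0]), (0.59, [190.0, 398.0]), (0.44, [247.0, 342.0])]
top 55.19456046407242 262.31774174134665 191.59075959681977 [[0.002, -0.979, 0.203, 0.306], [-1.0, -0.002, -0.001, -0.005], [0.002, -0.203, -0.979, 1.133], [0.0, 0.0, 0.0, 1.0]] ['fov_y', 'cx', 'cy', 'world_from_camera']
rig [(0.94, [294.0, 150.0])]
anvil [(0.53, [199.0, 287.0]), (0.44, [255.0, 367.0])]
sled_post [(0.59, [293.0, 163.0]), (0.55, [210.0, 325.0]), (0.23, [180.0, 385.0])]
plunger_face [(0.66, [263.0, 368.0]), (0.38, [206.0, 314.0])]
spacer0 [(0.66, [159.0, 201.0]), (0.64, [184.0, 172.0]), (0.41, [228.0, 205.0]), (0.29, [133.0, 248.0])]
{'t': 0.6, 'q': [1.059, 0.477, 0.022, 1.555, -0.011, 1.109, -0.083], 'joint_vel': [-0.0, -0.001, -0.0, 0.0, 0.001, 0.0, -0.001], 'joint_torque': [0.0, -59.601, 1.606, -28.142, 0.012, 0.002, -0.0], 'eef_pos': [0.265, -0.621, 0.248], 'tool_rot': [0.0, 0.835, -0.551, 0.0], 'contact_force': [1.0, -0.041, 0.76], 'torque': [0.078, -0.042, -0.03], 'gripper_width': 1.0}
```

```bash
python3 - <<'E'
import cv2
for c in ["scene","top"]:
    a=cv2.imread(f"pics/{c}0.png"); cv2.imwrite(f"pics/{c}0b.png",cv2.resize(a,(800,600),interpolation=cv2.INTER_CUBIC))
E
```

```text
(no output)
```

View pics/scene0b.png

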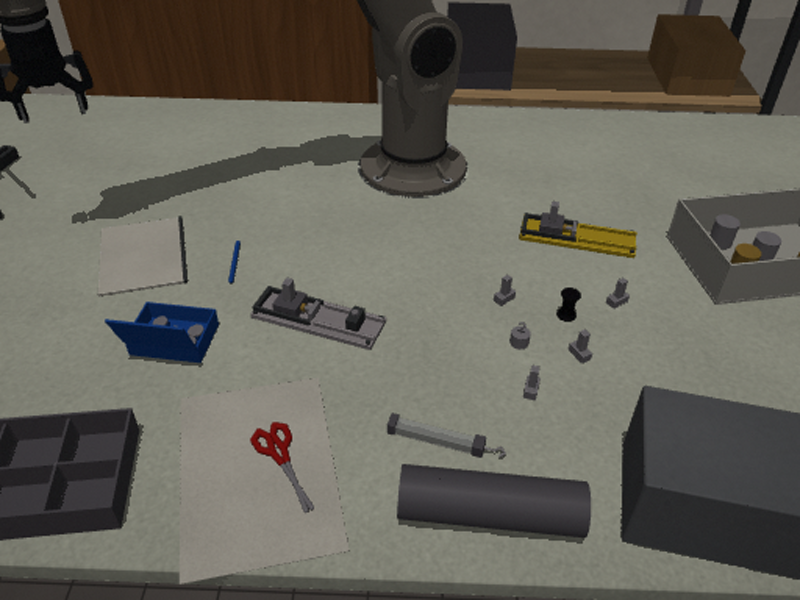

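View pics/top0b.png

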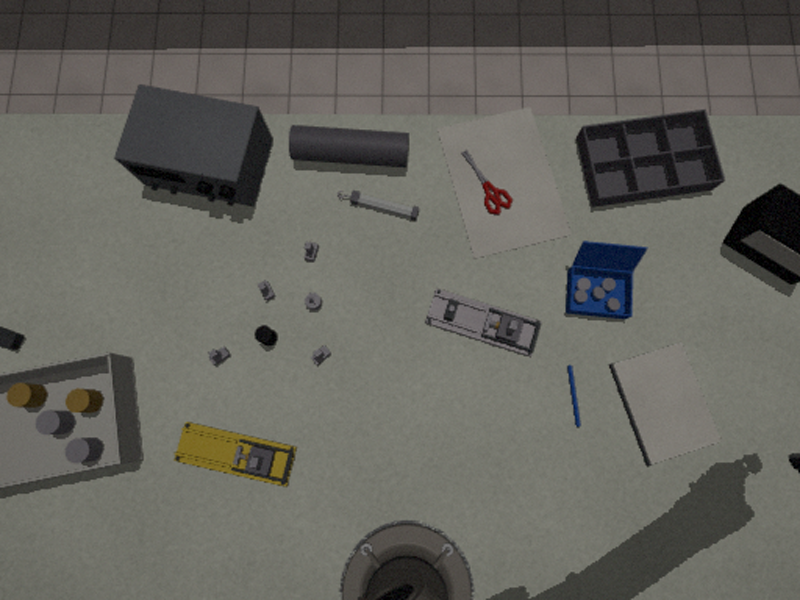

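The scene view shows the grey rig at (318,310) in the 800-wide picture, with its post at (288,292) on the -y side and a dark end block at (355,317). The top view shows the rig at (483,322) and four spacers at (310,250), (265,290), (218,355) and (320,354). The hook mass at (313,301) and the spool at (265,336) stand among them. Two things are rig-shaped: grey at top (483,322) and yellow at top (235,455). The grey one is meant. I'll confirm that in one enlarged crop.

```bash
python3 - <<'E'
import cv2,numpy as np
a=cv2.imread("pics/top0.png"); s=cv2.imread("pics/scene0.png")
f=lambda im,x,y,w,h:cv2.resize(im[y:y+h,x:x+w],(400,300),interpolation=cv2.INTER_CUBIC)
o=np.vstack([np.hstack([f(a,268,180,80,60),f(a,130,150,100,75+0)]),np.hstack([f(s,156,172,100,75),f(s,304,165,120,90)])])
cv2.imwrite("pics/crop1.png",np.clip(o*1.3,0,255).astype(np.uint8))
E
```

```text
(no output)
```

View pics/crop1.png

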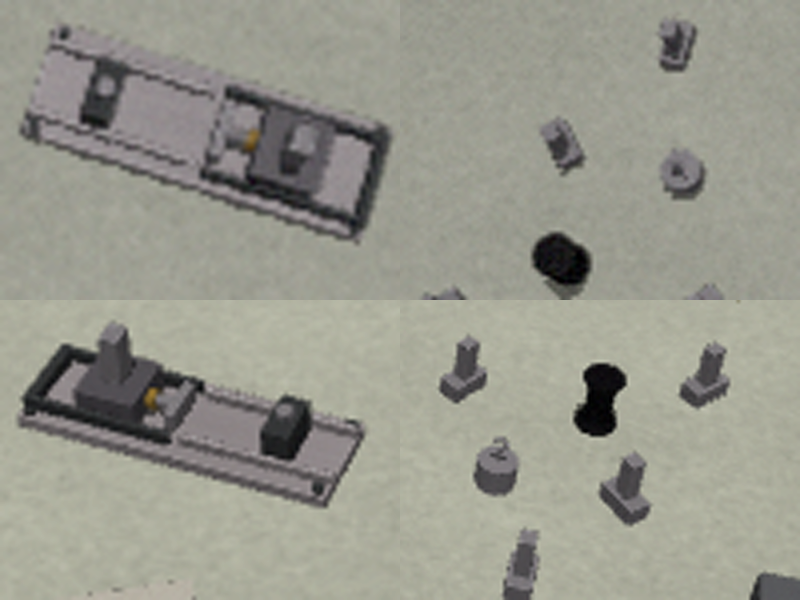

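```bash
cat > h.py <<'E'
from station import *
import cv2,numpy as np
from scipy.spatial.transform import Rotation as R
def K(c):
    k=get_calibration(c); f=192/np.tan(np.radians(k["fov_y"]/2)); return f,k["cx"],k["cy"],np.array(k["world_from_camera"])
def back(k,u,v,z):
    f,cx,cy,T=k; d=T[:3,:3]@np.array([(u-cx)/f,(v-cy)/f,1]); return T[:3,3]+d*(z-T[2,3])/d[2]
def proj(k,P):
    f,cx,cy,T=k; p=(np.atleast_2d(P)-T[:3,3])@T[:3,:3]; return np.c_[cx+f*p[:,0]/p[:,2],cy+f*p[:,1]/p[:,2]]
def tool():
    o=readout.get_obs(); q=o["tool_rot"]; return np.array(o["eef_pos"]),R.from_quat([q[1],q[2],q[3],q[0]]).as_matrix()
def goal(P,yaw=None):
    "P: wanted TCP; yaw: wanted direction (rad, world) of tool x modulo pi -> delta cm, deg"
    p,M=tool(); d=M.T@(np.array(P)-p)*100
    t=None
    if yaw is not None:
        w=M.T@np.array([np.cos(yaw),np.sin(yaw),0]); t=(np.degrees(np.arctan2(w[1],w[0]))+90)%180-90
    print("goal",np.round(d,2),None if t is None else round(t,1))
def snap(c,name,box=None,scale=None):
    im=read_camera(c); cv2.imwrite(f"pics/{name}_raw.png",im[:,:,::-1])
    cv2.imwrite(f"pics/{name}.png",cv2.resize(im[:,:,::-1],(800,600),interpolation=cv2.INTER_CUBIC))
E
python3 - <<'E'
from h import *
k=K("top"); s=K("scene")
c=[back(k,268+u/5-.5,180+v/5-.5,.010) for u,v in [(58,27),(22,135),(388,125),(358,240)]]
for p in c: print(np.round(p,3))
fr=(c[0]+c[1])/2; bk=(c[2]+c[3])/2
d=fr-bk; print("len",np.linalg.norm(d),"w",np.linalg.norm(c[0]-c[1]),np.linalg.norm(c[2]-c[3]),"yaw",np.degrees(np.arctan2(d[1],d[0])),"origin",bk+d*125/220)
print("post",back(k,268+302/5-.5,180+138/5-.5,.070),"anvil top",back(k,268+108/5-.5,180+80/5-.5,.036))
for u,v in [(468,342),(714,347),(632,458),(527,533)]:
    print("stem",np.round(back(s,304+(u-400)*.3-.5,165+(v-300)*.3-.5,.052),3))
for u,v in [(159,201),(184,172),(228,205),(133,248)][:0]: pass
for d in [(310,250),(265,290),(218,355),(320,354)]:
    print("top mid",np.round(back(k,d[0]*.64,d[1]*.64,.02),3))
goal([.55,.15,.3],0)
p,M=tool();print(M.round(2)); T=K("wrist")[3]; print("cam in tool",(M.T@(T[:3,3]-p)).round(3),(M.T@T[:3,:3]).round(2), K("wrist")[0])
E
```

```text
[ 0.561 -0.059  0.01 ]
[ 0.492 -0.036  0.01 ]
[ 0.499 -0.264  0.01 ]
[ 0.427 -0.242  0.01 ]
len 0.21450458459233554 w 0.0723441840557635 0.07464033452464514 yaw 72.82842609105307 origin [ 0.49909516 -0.13638688  0.01      ]
post [ 0.48071561 -0.19901721  0.07      ] anvil top [ 0.52183832 -0.08825799  0.036     ]
stem [0.431 0.169 0.052]
stem [0.427 0.367 0.052]
stem [0.559 0.281 0.052]
stem [0.638 0.195 0.052]
top mid [0.638 0.195 0.02 ]
top mid [0.556 0.281 0.02 ]
top mid [0.426 0.366 0.02 ]
top mid [0.428 0.168 0.02 ]
goal [-59.69 -56.47  -5.17] -66.9
[[ 0.39 -0.92  0.  ]
 [-0.92 -0.39 -0.  ]
 [ 0.   -0.   -1.  ]]
cam in tool [-0.001 -0.067 -0.124] [[ 1.   -0.   -0.  ]
 [ 0.    0.96  0.26]
 [ 0.   -0.26  0.96]] 302.4766222355619
```

Grey rig origin is about (0.499,-0.136), yaw 73°, and the 215x73 mm measured size matches the given 220x74. The gap comes out near 60 mm, so two spacers. Next is a closer look with the wrist camera.

```bash
python3 - <<'E'
from h import *
goal([.50,-.14,.2],np.radians(-17))
E
```

```text
goal [-34.98 -40.48   4.83] -49.9
```

carry_out([
  [[-6,-7,0],-10],
  [[-12,-14,0],-20],
  [[-17,-20,0],-30],
  [[-23,-27,1],-40],
  [[-29,-34,3],-50],
  [[-35,-40.5,4.8],-50],
  [[-35,-40.5,4.8],-50],
  [[-35,-40.5,4.8],-50],
  [[-35,-40.5,4.8],-50],
  [[-35,-40.5,4.8],-50],
], hand=0.5)

```text
t: 1.85
eef_pos: [0.5013, -0.136, 0.2002]
tool_rot: [-0.001, 0.99, -0.143, 0.0]
contact_force: [-0.6, -0.3, -0.2]
gripper_width: 0.499
```

```bash
python3 - <<'E'
from h import *
snap("wrist","w1"); print(readout.get_obs()["joint_vel"])
k=K("wrist"); np.save("w1k.npy",np.array([*k[:3],*k[3].ravel()]))
for n in ["rig","anvil","sled_post","plunger_face"]:
    print(n,[(round(d["score"],2),np.round(d["centre"]).tolist()) for d in models.spot_in(n,"wrist")][:7])
goal([.50,-.14,.2],np.radians(-17))
E
```

```text
[ 0.03748199 -0.00924442  0.03913488  0.00341183  0.00449975  0.00354294
  0.00941567]
rig [(0.91, [179.0, 255.0])]
anvil [(0.8, [120.0, 256.0])]
sled_post [(0.61, [229.0, 254.0])]
plunger_face [(0.6, [192.0, 255.0])]
goal [-0.01 -0.14  0.05] -0.0
```

View pics/w1.png

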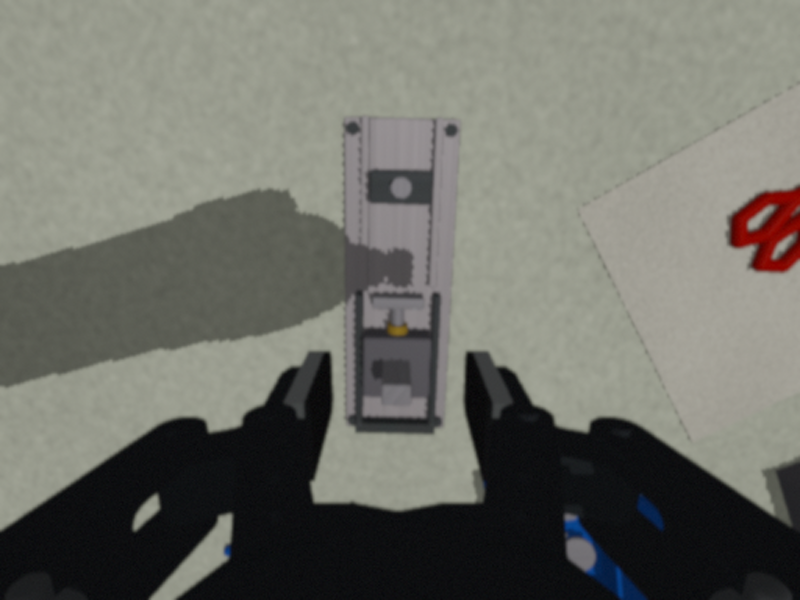

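```bash
cat >> h.py <<'E'
def ldk(f):
    a=np.load(f); return a[0],a[1],a[2],a[3:].reshape(4,4)
E
python3 - <<'E'
from h import *
k=ldk("w1k.npy"); s=.64
o=np.array([.499,-.136]); y=np.radians(73)
def rp(n,u,v,z):
    p=back(k,u*s-.2,v*s-.2,z); d=p[:2]-o; print(n,p.round(4),"rig x %.4f y %.4f"%(d@[np.cos(y),np.sin(y)],d@[-np.sin(y),np.cos(y)]))
for a in [("frontL",344,118,.01),("frontR",460,118,.01),("backL",346,420,.01),("backR",442,420,.01),("wallL",369,118,.018),("wallR",433,118,.018),("anvil front",401,203,.036),("anvil back",401,170,.036),("plunger",397,293,.027),("post front",397,385,.07),("post back",397,403,.07),("sled front",397,330,.032)]: rp(*a)
goal([.428,.168,.2])
goal([.50,-.14,.2],np.radians(-17))
E
```

```text
frontL [ 0.4946 -0.0375  0.01  ] rig x 0.0929 y 0.0330
frontR [ 0.5642 -0.0584  0.01  ] rig x 0.0933 y -0.0396
backL [ 0.4289 -0.2391  0.01  ] rig x -0.1191 y 0.0369
backR [ 0.4974 -0.2597  0.01  ] rig x -0.1187 y -0.0346
wallL [ 0.5098 -0.0428  0.018 ] rig x 0.0923 y 0.0169
wallR [ 0.5472 -0.054   0.018 ] rig x 0.0925 y -0.0222
anvil front [ 0.5142 -0.096   0.036 ] rig x 0.0427 y -0.0028
anvil back [ 0.5197 -0.0776  0.036 ] rig x 0.0619 y -0.0027
plunger [ 0.4949 -0.1515  0.027 ] rig x -0.0160 y -0.0006
post front [ 0.4822 -0.1941  0.07  ] rig x -0.0604 y -0.0009
post back [ 0.4788 -0.2053  0.07  ] rig x -0.0722 y -0.0009
sled front [ 0.4881 -0.1743  0.032 ] rig x -0.0398 y -0.0008
goal [-1.591e+01 -2.748e+01  2.000e-02] None
goal [-0.01 -0.14  0.05] -0.0
```

carry_out([
  [[-3,-5,0],0],
  [[-6,-10.5,0],0],
  [[-9,-16,0],0],
  [[-12,-21,0],0],
  [[-15.9,-27.5,0],0],
  [[-15.9,-27.5,0],0],
  [[-15.9,-27.5,0],0],
  [[-15.9,-27.5,0],0],
  [[-15.9,-27.5,0],0],
])

```text
t: 3.22
eef_pos: [0.4287, 0.1663, 0.2001]
tool_rot: [0.001, 0.989, -0.15, 0.0]
contact_force: [0.0, 0.0, -0.4]
gripper_width: 0.505
```

```bash
python3 - <<'E'
from h import *
k=K("wrist"); np.save("w2k.npy",np.array([*k[:3],*k[3].ravel()]))
snap("wrist","w2"); print(readout.get_obs()["eef_pos"])
print([(round(d["score"],2),np.round(np.array(d["centre"])*1.5625).tolist()) for d in models.spot_in("spacer0","wrist")])
E
```

```text
[0.42860153 0.16661371 0.20014637]
[(0.9, [20.0, 547.0]), (0.87, [115.0, 706.0]), (0.74, [262.0, 399.0])]
```

View pics/w2.png

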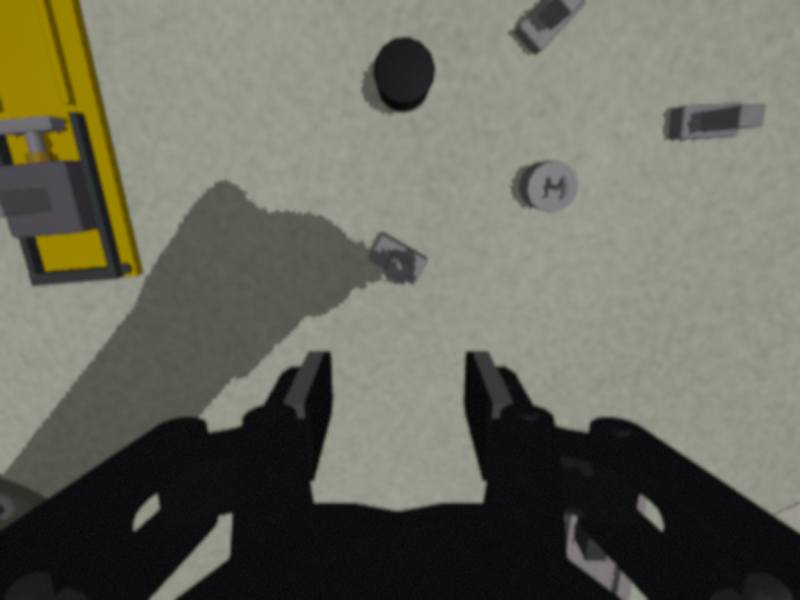

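Below the gripper stands spacer C at (399,260), its long axis tilted about 27°. Spacer D is at (710,120) and the hook mass at (550,187). I'll enlarge C and D for their corners.

```bash
python3 - <<'E'
import cv2,numpy as np
a=cv2.imread("pics/w2_raw.png")
f=lambda x,y,w,h:cv2.resize(a[y:y+h,x:x+w],(400,400),interpolation=cv2.INTER_CUBIC)
cv2.imwrite("pics/crop2.png",np.clip(np.hstack([f(230,140,50,50),f(420,50,80,80)])*1.5,0,255).astype(np.uint8))
E
```

```text
(no output)
```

View pics/crop2.png

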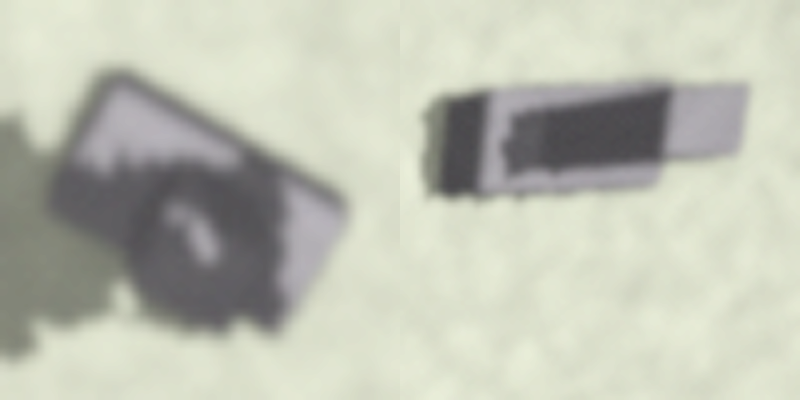

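```bash
python3 - <<'E'
from h import *
k=ldk("w2k.npy")
def sp(n,pts,ox,oy,sc,off):
    P=np.array([back(k,ox+(u-off)/sc-.5,oy+v/sc-.5,.016)[:2] for u,v in pts])
    l=(P[1]-P[0]+P[2]-P[3])/2; w=(P[3]-P[0]+P[2]-P[1])/2
    yaw=np.arctan2(l[1],l[0]); print(n,P.mean(0).round(4),"long",np.linalg.norm(l).round(4),"short",np.linalg.norm(w).round(4),"yaw",np.degrees(yaw)); return P.mean(0),yaw
c,y=sp("C",[(115,75),(345,205),(278,330),(52,195)],230,140,8,0)
goal([*c,.10],y); goal([*c,.047],y)
d,y2=sp("D",[(490,92),(672,85),(660,185),(482,192)],420,50,5,400)
print("D stem top",np.mean([back(k,420+(u-400)/5-.5,50+v/5-.5,.052) for u,v in [(672,85),(748,84),(738,152),(664,158)]],0))
E
```

```text
C [0.4296 0.1732] long 0.0343 short 0.0182 yaw -47.844957236642564
goal [-0.08 -0.64 10.02] 30.7
goal [-0.08 -0.65 15.32] 30.7
D [0.639  0.1977] long 0.0344 short 0.0182 yaw -15.123411734373336
D stem top [0.63800971 0.19824813 0.052     ]
```

carry_out([
  [[-0.1,-0.6,4],10],
  [[-0.1,-0.6,8],20],
  [[-0.1,-0.6,10],30.7],
  [[-0.1,-0.6,12],30.7],
  [[-0.1,-0.6,14],30.7],
  [[-0.1,-0.6,15.3],30.7],
  [[-0.1,-0.6,15.3],30.7],
  [[-0.1,-0.6,15.3],30.7],
  [[-0.1,-0.6,15.3],30.7],
])

```text
t: 4.45
eef_pos: [0.4299, 0.173, 0.0479]
tool_rot: [-0.0, 0.914, -0.406, 0.001]
contact_force: [-0.5, 0.2, -0.2]
gripper_width: 0.506
```

carry_out([
  [[0,0,0],0],
  [[0,0,0],0],
  [[0,0,0],0],
  [[0,0,0],0],
  [[0,0,0],0],
  [[0,0,0],0],
], hand=0, newtons=50)

```text
t: 5.2
eef_pos: [0.4302, 0.173, 0.0481]
tool_rot: [-0.0, 0.914, -0.406, 0.001]
contact_force: [0.7, -0.9, 5.9]
gripper_width: 0.149
```

carry_out([
  [[0,0,-3],0],
  [[0,0,-6],0],
  [[0,0,-9],0],
  [[0,0,-12],0],
  [[0,0,-12],0],
])

```text
t: 5.82
eef_pos: [0.4308, 0.1736, 0.1695]
tool_rot: [-0.001, 0.914, -0.406, 0.002]
contact_force: [-0.7, -0.4, -1.1]
gripper_width: 0.149
```

```bash
python3 - <<'E'
from h import *
k=K("wrist"); np.save("w3k.npy",np.array([*k[:3],*k[3].ravel()]))
snap("wrist","w3")
u=np.array([.312,.950]); A=np.array([.5136,-.0958])-.013*u
print(A)
goal([*A,.16],np.radians(-18.2)); print(readout.get_obs()["q"])
E
```

```text
[ 0.509544 -0.10815 ]
goal [26.19 12.96  0.84] -29.7
[-0.10573631  0.27098938 -0.47244256  2.10026036  0.17227813  0.80416186
 -1.51867152]
```

View pics/w3.png

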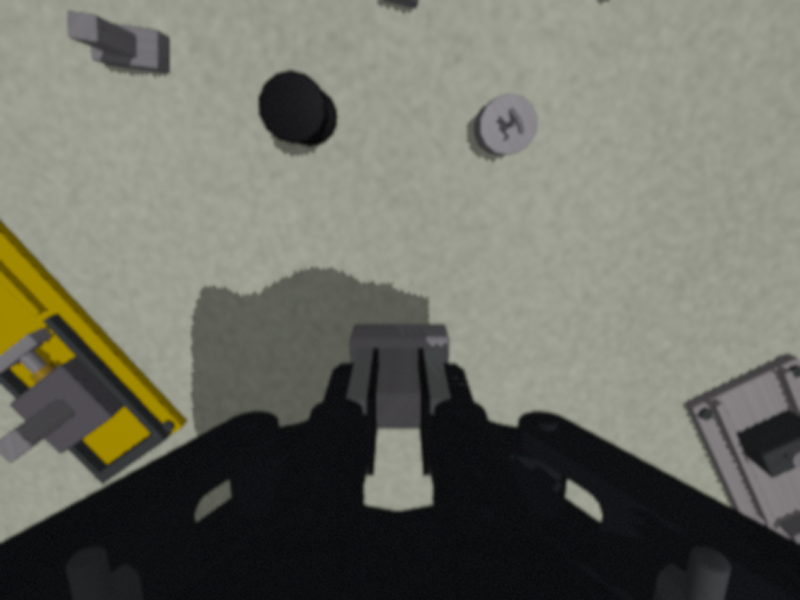

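The spacer is held squarely, with its foot's long side along the jaws. I'll check its offset along tool y from the foot's front edges (v=345 top, v=325 bottom).

```bash
python3 - <<'E'
from h import *
k=ldk("w3k.npy"); p,M=tool()
for v,h in [(345,.032),(325,.048)]:
    for u in (350,448):
        print(v,(M.T@(back(k,u*.64-.2,v*.64-.2,p[2]-h)-p)).round(4))
E
```

```text
345 [-0.0184 -0.0057  0.032 ]
345 [ 0.0166 -0.0057  0.032 ]
325 [-0.0199 -0.0077  0.048 ]
325 [ 0.0182 -0.0076  0.0481]
```

carry_out([
  [[4.5,2.2,0],-5],
  [[9,4.4,0],-10],
  [[13.5,6.6,0],-15],
  [[18,8.8,0],-20],
  [[22,11,0],-25],
  [[26.2,13,0.8],-29.7],
  [[26.2,13,0.8],-29.7],
  [[26.2,13,0.8],-29.7],
  [[26.2,13,0.8],-29.7],
  [[26.2,13,0.8],-29.7],
])

```text
t: 7.12
eef_pos: [0.5092, -0.1073, 0.1604]
tool_rot: [-0.0, 0.988, -0.157, 0.001]
contact_force: [-0.2, 0.2, -2.1]
gripper_width: 0.145
```

```bash
python3 - <<'E'
from h import *
u=np.array([.312,.950]); A=np.array([.5136,-.0958])-.013*u
k=K("wrist"); np.save("w4k.npy",np.array([*k[:3],*k[3].ravel()]))
snap("wrist","w4")
goal([*A,.09],np.radians(-18.2))
E
```

```text
goal [0.02 0.06 7.05] 0.1
```

View pics/w4.png

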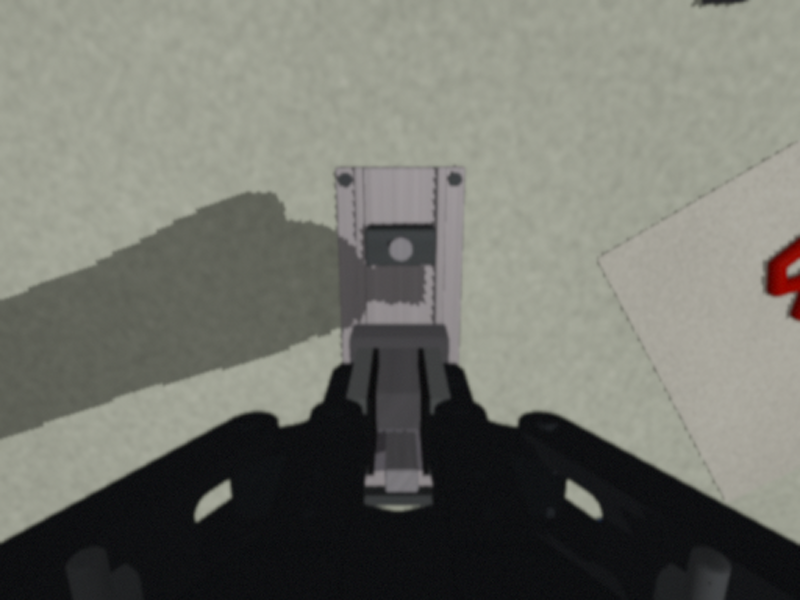

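```bash
python3 - <<'E'
from h import *
k=ldk("w4k.npy"); p,M=tool(); y=np.radians(71.8);o=np.array([.5136,-.0958])
for n,u,v,z in [("fL",336,167,.01),("fR",464,167,.01),("anvil front",400.5,265,.036),("anvil back",400.5,227,.036),("wallL",364,167,.018),("wallR",436,167,.018),("baseL low",342,350,.01),("baseR low",460,350,.01)]:
    q=back(k,u*.64-.2,v*.64-.2,z); d=q[:2]-o; print(n,q.round(4),"along %.4f lat %.4f"%(d@[np.cos(y),np.sin(y)],d@[-np.sin(y),np.cos(y)]),"tool",(M.T@(q-p))[:2].round(4))
E
```

```text
fL [ 0.4959 -0.0338  0.01  ] along 0.0533 lat 0.0362 tool [-0.036  -0.0658]
fR [ 0.5643 -0.0562  0.01  ] along 0.0535 lat -0.0357 tool [ 0.0359 -0.0658]
anvil front [ 0.5145 -0.0932  0.036 ] along 0.0028 lat -0.0000 tool [ 0.0001 -0.0152]
anvil back [ 0.5208 -0.0738  0.036 ] along 0.0231 lat 0.0001 tool [ 0.0001 -0.0356]
wallL [ 0.5114 -0.0388  0.018 ] along 0.0534 lat 0.0199 tool [-0.0197 -0.0659]
wallR [ 0.5487 -0.051   0.018 ] along 0.0535 lat -0.0194 tool [ 0.0195 -0.0659]
baseL low [ 0.4616 -0.1386  0.01  ] along -0.0569 lat 0.0360 tool [-0.0361  0.0444]
baseR low [ 0.5315 -0.1615  0.01  ] along -0.0569 lat -0.0375 tool [0.0375 0.0445]
```

carry_out([
  [[0.1,-0.4,2],0],
  [[0.1,-0.4,4],0],
  [[0.1,-0.4,6],0],
  [[0.1,-0.4,7.5],0],
  [[0.1,-0.4,8.5],0],
  [[0.1,-0.4,9.5],0],
  [[0.1,-0.4,10],0],
  [[0.1,-0.4,10.2],0],
  [[0.1,-0.4,10.2],0],
])

```text
t: 8.3
eef_pos: [0.5119, -0.1041, 0.0587]
tool_rot: [-0.0, 0.988, -0.157, 0.002]
contact_force: [0.1, -0.1, -2.2]
gripper_width: 0.149
```

carry_out([
  [[0,0,0.1],0],
  [[0,0,0.2],0],
  [[0,0,0.2],0],
  [[0,0,0.2],0],
])

```text
t: 8.8
eef_pos: [0.5126, -0.1041, 0.058]
tool_rot: [0.0, 0.988, -0.157, 0.002]
contact_force: [-2.6, 0.1, 10.4]
gripper_width: 0.147
```

carry_out([
  [[0,0,0],0],
  [[0,0,0],0],
  [[0,0,0],0],
  [[0,0,0],0],
], hand=0.4)

```text
t: 9.3
eef_pos: [0.5125, -0.1042, 0.0579]
tool_rot: [0.0, 0.988, -0.157, 0.002]
contact_force: [0.3, 0.1, 0.7]
gripper_width: 0.4
```

carry_out([
  [[0,0,-2],0],
  [[0,0,-5],0],
  [[0,0,-8],0],
  [[0,0,-11],0],
  [[0,0,-12],0],
  [[0,0,-12],0],
])

```text
t: 10.05
eef_pos: [0.5121, -0.1041, 0.1779]
tool_rot: [0.0, 0.988, -0.157, 0.002]
contact_force: [-0.3, -0.1, -0.1]
gripper_width: 0.4
```

```bash
python3 - <<'E'
from h import *
k=K("wrist"); np.save("w5k.npy",np.array([*k[:3],*k[3].ravel()]))
snap("wrist","w5")
goal([.639,.1975,.18],np.radians(-15.1));print(tool()[0])
E
```

```text
goal [  2.75 -32.63  -0.27] -3.0
[ 0.51154544 -0.10412715  0.17718006]
```

View pics/w5.png

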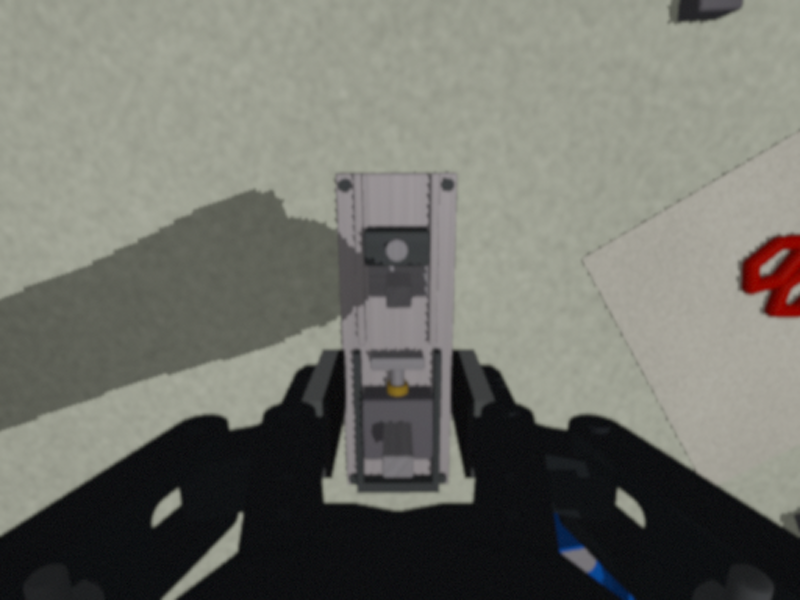

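carry_out([
  [[0.5,-5,0],0],
  [[1,-11,0],0],
  [[1.5,-17,0],0],
  [[2,-23,0],-1],
  [[2.5,-29,0],-2],
  [[2.8,-32.6,0],-3],
  [[2.8,-32.6,4],-3],
  [[2.8,-32.6,8],-3],
  [[2.8,-32.6,8],-3],
  [[2.8,-32.6,8],-3],
], hand=0.5)

```text
t: 11.35
eef_pos: [0.6399, 0.1973, 0.0977]
tool_rot: [0.0, 0.991, -0.131, 0.002]
contact_force: [0.2, -1.0, 0.5]
gripper_width: 0.501
```

```bash
python3 - <<'E'
from h import *
goal([.639,.1975,.0475],np.radians(-15.1))
E
```

```text
goal [-0.11  0.01  5.02] 0.0
```

carry_out([
  [[-0.1,0.2,1.5],0],
  [[-0.1,0.2,3],0],
  [[-0.1,0.2,4],0],
  [[-0.1,0.2,5],0],
  [[-0.1,0.2,5],0],
  [[-0.1,0.2,5],0],
])

```text
t: 12.1
eef_pos: [0.6389, 0.1957, 0.048]
tool_rot: [-0.0, 0.991, -0.131, 0.002]
contact_force: [0.8, 0.4, -0.7]
gripper_width: 0.499
```

carry_out([
  [[0,0,0],0],
  [[0,0,0],0],
  [[0,0,0],0],
  [[0,0,0],0],
  [[0,0,0],0],
  [[0,0,0],0],
], hand=0, newtons=50)

```text
t: 12.85
eef_pos: [0.6393, 0.1959, 0.0484]
tool_rot: [-0.0, 0.991, -0.131, 0.002]
contact_force: [0.9, -0.1, 4.5]
gripper_width: 0.149
```

carry_out([
  [[0,0,-3],0],
  [[0,0,-6],0],
  [[0,0,-9],0],
  [[0,0,-12],0],
  [[0,0,-12],0],
  [[0,0,-12],0],
])

```text
t: 13.6
eef_pos: [0.6377, 0.1953, 0.1667]
tool_rot: [0.0, 0.991, -0.131, 0.001]
contact_force: [0.3, 0.1, -1.6]
gripper_width: 0.149
```

```bash
python3 - <<'E'
from h import *
u=np.array([.312,.950]); B=np.array([.5121,-.1041])-.023*u
print(B); goal([*B,.165],np.radians(-18.2))
E
```

```text
[ 0.504924 -0.12595 ]
goal [-4.46 34.48  0.18] 3.1
```

carry_out([
  [[-0.5,5,0],0],
  [[-1,11,0],0],
  [[-2,17,0],1],
  [[-3,23,0],2],
  [[-4,29,0],3],
  [[-4.5,34.5,0.2],3.1],
  [[-4.5,34.5,0.2],3.1],
  [[-4.5,34.5,0.2],3.1],
  [[-4.5,34.5,0.2],3.1],
  [[-4.5,34.5,0.2],3.1],
])

```text
t: 14.85
eef_pos: [0.5048, -0.1246, 0.1646]
tool_rot: [0.0, 0.988, -0.157, 0.001]
contact_force: [0.6, 0.3, -1.8]
gripper_width: 0.149
```

```bash
python3 - <<'E'
from h import *
u=np.array([.312,.950]); B=np.array([.5121,-.1041])-.023*u
k=K("wrist"); np.save("w6k.npy",np.array([*k[:3],*k[3].ravel()]))
snap("wrist","w6")
a=cv2.imread("pics/w6_raw.png")[90:340,160:360]; cv2.imwrite("pics/w6c.png",np.clip(cv2.resize(a,(480,600),interpolation=cv2.INTER_CUBIC)*1.4,0,255).astype(np.uint8))
goal([*B,.0585],np.radians(-18.2))
E
```

```text
goal [ 0.02  0.1  10.62] 0.1
```

View pics/w6c.png

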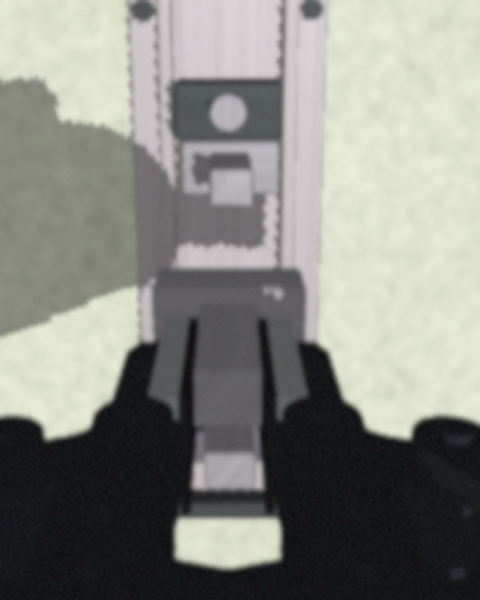

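```bash
python3 - <<'E'
from h import *
k=ldk("w6k.npy"); p,M=tool()
def t(n,u,v,z): print(n,(M.T@(back(k,160+u/2.4-.3,90+v/2.4-.3,z)-p))[:2].round(4))
t("A foot back",230,192,.026);t("A foot front/anvil",230,142,.026);t("A foot L",182,165,.026);t("A foot R",279,165,.026);t("A stem front",230,167,.062);t("A stem back",230,205,.062);t("A stemL",211,190,.062);t("A stemR",253,190,.062);t("anvil front",230,140,.036)
t("held front bottom L",155,270,p[2]-.0484);t("held R",303,270,p[2]-.0484);t("held top front",230,312,p[2]-.0324)
t("wallL",174,240,.018);t("wallR",281,240,.018)
E
```

```text
A foot back [-0.0002 -0.0119]
A foot front/anvil [-0.0002 -0.0305]
A foot L [-0.0178 -0.022 ]
A foot R [ 0.0177 -0.022 ]
A stem front [-0.0003 -0.0277]
A stem back [-0.0003 -0.0154]
A stemL [-0.0064 -0.0203]
A stemR [ 0.007  -0.0203]
anvil front [-0.0003 -0.0326]
held front bottom L [-0.0193 -0.0114]
held R [ 0.0177 -0.0114]
held top front [-0.0006 -0.0065]
wallL [-0.0219  0.0088]
wallR [0.0196 0.0088]
```

carry_out([
  [[0.05,0.6,2],0],
  [[0.05,0.6,4],0],
  [[0.05,0.6,6],0],
  [[0.05,0.6,8],0],
  [[0.05,0.6,9],0],
  [[0.05,0.6,10],0],
  [[0.05,0.6,10.5],0],
  [[0.05,0.6,10.6],0],
  [[0.05,0.6,10.6],0],
])

```text
t: 16.02
eef_pos: [0.5039, -0.1308, 0.059]
tool_rot: [0.0, 0.988, -0.157, 0.001]
contact_force: [-0.6, 0.7, -0.9]
gripper_width: 0.148
```

carry_out([
  [[0,0,0.1],0],
  [[0,0,0.1],0],
  [[0,0,0.1],0],
])

```text
t: 16.4
eef_pos: [0.5043, -0.131, 0.0584]
tool_rot: [0.0, 0.988, -0.157, 0.002]
contact_force: [-0.9, -0.5, 2.4]
gripper_width: 0.151
```

carry_out([
  [[0,0,0],0],
  [[0,0,0],0],
  [[0,0,0],0],
  [[0,0,0],0],
], hand=0.4)

```text
t: 16.9
eef_pos: [0.5042, -0.1309, 0.0583]
tool_rot: [0.0, 0.988, -0.157, 0.002]
contact_force: [0.3, 0.7, -0.2]
gripper_width: 0.401
```

carry_out([
  [[0,0,-2],0],
  [[0,0,-4],0],
  [[-0.1,2,-6],0],
  [[-0.1,5,-6],0],
  [[-0.1,7.1,-6],0],
  [[-0.1,7.1,-6],0],
  [[-0.1,7.1,-6],0],
  [[-0.1,7.1,-6],0],
], hand=0.5)

```text
t: 17.9
eef_pos: [0.4815, -0.1968, 0.1183]
tool_rot: [-0.0, 0.988, -0.156, 0.002]
contact_force: [0.6, 0.3, -1.0]
gripper_width: 0.5
```

```bash
python3 - <<'E'
from h import *
k=K("wrist"); np.save("w7k.npy",np.array([*k[:3],*k[3].ravel()]))
snap("wrist","w7")
goal([.480,-.1985,.054],np.radians(-18.2))
E
```

```text
goal [-0.11  0.2   6.43] 0.2
```

View pics/w7.png

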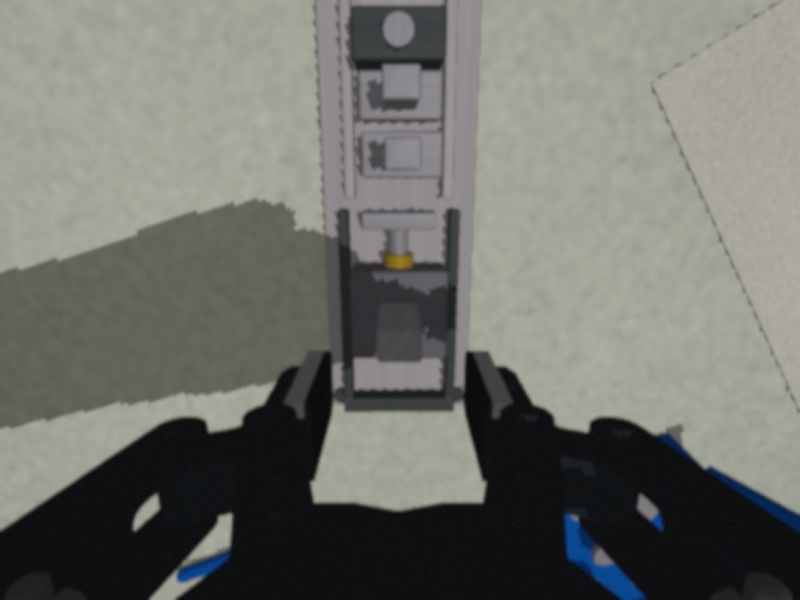

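Both spacers stand upright in the trough, stems at (402,82) and (403,154), between the end block at (398,35) and the plunger at (398,215). The post is at (400,335), centred between the fingers. I'll grip it now.

carry_out([
  [[-0.1,0.2,2],0],
  [[-0.1,0.2,4],0],
  [[-0.1,0.2,6],0],
  [[-0.1,0.2,6.4],0],
  [[-0.1,0.2,6.4],0],
  [[-0.1,0.2,6.4],0],
])

```text
t: 18.7
eef_pos: [0.4807, -0.1986, 0.0551]
tool_rot: [0.0, 0.988, -0.156, 0.003]
contact_force: [-0.0, 0.6, 0.3]
gripper_width: 0.498
```

carry_out([
  [[0,0,0],0],
  [[0,0,0],0],
  [[0,0,0],0],
  [[0,0,0],0],
  [[0,0,0],0],
], hand=0, newtons=80)

```text
t: 19.32
eef_pos: [0.4815, -0.1988, 0.056]
tool_rot: [0.0, 0.988, -0.156, 0.003]
contact_force: [0.1, 0.4, 5.7]
gripper_width: 0.194
```

carry_out([
  [[0,-0.3,0],0],
  [[0,-0.6,0],0],
  [[0,-0.9,0],0],
  [[0,-1.2,0],0],
  [[0,-1.5,0],0],
  [[0,-1.5,0],0],
  [[0,-1.5,0],0],
])

```text
t: 20.2
eef_pos: [0.4863, -0.184, 0.056]
tool_rot: [0.0, 0.988, -0.156, 0.003]
contact_force: [0.6, 1.3, 1.5]
gripper_width: 0.196
```

carry_out([
  [[0,-0.2,0],0],
  [[0,-0.4,0],0],
  [[0,-0.5,0],0],
  [[0,-0.5,0],0],
])

```text
t: 20.7
eef_pos: [0.4877, -0.1795, 0.056]
tool_rot: [0.0, 0.988, -0.156, 0.003]
contact_force: [-0.3, -3.5, 1.9]
gripper_width: 0.195
```

carry_out([
  [[0,-0.1,0],0],
  [[0,-0.2,0],0],
  [[0,-0.2,0],0],
])

```text
t: 21.08
eef_pos: [0.4883, -0.1776, 0.056]
tool_rot: [0.0, 0.988, -0.156, 0.003]
contact_force: [-1.8, -4.3, 1.2]
gripper_width: 0.197
```

carry_out([
  [[0,-0.1,0],0],
  [[0,-0.2,0],0],
  [[0,-0.2,0],0],
])

```text
t: 21.45
eef_pos: [0.4889, -0.1757, 0.056]
tool_rot: [0.0, 0.988, -0.156, 0.003]
contact_force: [-0.8, -4.7, 1.4]
gripper_width: 0.195
```

carry_out([
  [[0,-0.1,0],0],
  [[0,-0.2,0],0],
  [[0,-0.3,0],0],
  [[0,-0.3,0],0],
  [[0,-0.3,0],0],
])

```text
t: 22.08
eef_pos: [0.4897, -0.1734, 0.056]
tool_rot: [0.001, 0.988, -0.156, 0.003]
contact_force: [-1.1, -4.7, 1.5]
gripper_width: 0.193
```

```bash
python3 - <<'E'
from h import *
k=K("wrist"); np.save("w8k.npy",np.array([*k[:3],*k[3].ravel()]))
snap("wrist","w8")
a=cv2.imread("pics/w8_raw.png")[0:200,160:360]; cv2.imwrite("pics/w8c.png",np.clip(cv2.resize(a,(600,600),interpolation=cv2.INTER_CUBIC)*1.4,0,255).astype(np.uint8))
o=readout.get_obs(); print(o["eef_pos"],o["contact_force"])
E
```

```text
[ 0.48966831 -0.17343821  0.05600419] [-0.5931643  -6.08386947  2.03683024]
```

View pics/w8c.png

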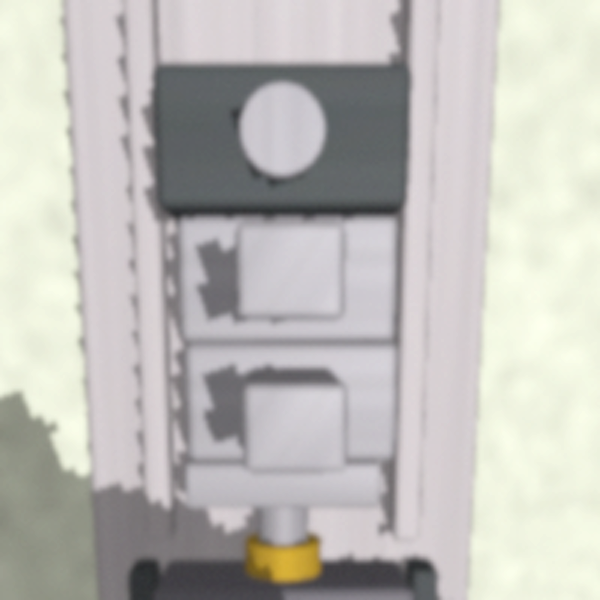

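```bash
python3 - <<'E'
from h import *
k=ldk("w8k.npy"); p,M=tool()
t=lambda n,v,z: print(n,(M.T@(back(k,160+280/3-.3,v/3-.3,z)-p))[1].round(4))
t("anvil",212,.036);t("A/B joint",342,.026);t("B back/plunger face",463,.027);t("sled front",562,.032)
k=ldk("w7k.npy"); q=M.T@np.array([.4815,-.1968,.1183])
t=lambda n,v,z: print("w7",n,(M.T@back(k,398*.64-.2,v*.64-.2,z)-q)[1].round(4))
t("anvil",66,.036);t("plunger face",212,.027);t("sled front",264,.032)
E
```

```text
anvil -0.0824
A/B joint -0.0633
B back/plunger face -0.0433
sled front -0.0273
w7 anvil -0.1054
w7 plunger face -0.0465
w7 sled front -0.0236
```

The face-to-sled distance fell from 22.9 to 16.0 mm, so the plunger is pressed about 7 mm. Travel less gap gives about 7.8 mm. I'll let it settle, then hand in.

carry_out([
  [[0,0,0],0],
  [[0,0,0],0],
  [[0,0,0],0],
  [[0,0,0],0],
  [[0,0,0],0],
  [[0,0,0],0],
])

```text
t: 22.88
eef_pos: [0.4897, -0.1735, 0.056]
tool_rot: [0.001, 0.988, -0.156, 0.003]
contact_force: [-0.8, -4.3, 2.3]
gripper_width: 0.194
```

```bash
python3 - <<'E'
from h import *
o=readout.get_obs(); print(o["t"],o["eef_pos"],o["contact_force"],o["gripper_width"],abs(np.array(o["joint_vel"])).max())
u=np.array([.312,.95]); d=(np.array(o["eef_pos"][:2])-[.4815,-.1988])@u
if .024<d<.031: print("hand in",d,bot.hand_in())
E
```

```text
22.875 [ 0.48967441 -0.1734836   0.05601277] [-0.81681829 -4.334159    2.34427262] 0.1943784876721477 0.0018703796857904914
the job is handed in; nothing more can be done
hand in 0.02660099977399357 None
```

I put two spacers in the grey rig's trough, because the gap measured about 59 mm. I then gripped the sled's post and pushed it 26.6 mm towards the end block. The job was handed in at about 23 s with the arm still holding the sled. No verdict was reported.

**Last checks**
- **Stack:** the last picture shows the end block, both spacers and the plunger in contact, with the spacers upright and centred. The fingers hold only the post.
- **Plunger press:** the last picture gives about 7 mm, and the sled's travel less the gap gives about 7.8 mm. Both are within 4 to 14 mm.
- **Stillness:** the arm was essentially at rest (fastest joint 0.002 rad/s) just before hand-in.

**Disagreement:** the wrist force read only 4.3 to 6.1 N, where that press should give about 7 N. The sensor wandered by about 1 N, and sled friction could take up another 1.5 N. The force alone would put the press nearer 3.5 to 6 mm, so it sits lower than the picture suggests.

The two spare spacers and the other bench objects were not touched, though I did not take a final picture of them.

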